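# Lift the jhumka earring out of the jewel box with the spring tongs

### The arm

A 6-joint arm with a two-finger parallel gripper is mounted at the origin on the work surface. World frame = base frame: x ahead of the robot, y to its left, z up, the work surface at z = 0. Lengths are in m, angles in degrees, forces in N, time in s.
With the tool pointing down it reaches from about 0.325 to 0.775 m from the base axis. Payload 5.5 kg.
Tool frame: the origin (TCP) lies at the centre of the arm's flange, where the gripper is bolted on; the fingertips stand 182 mm ahead of it and the grasp point (between the pads) lies 163 mm ahead of it; z points along the fingers, y is the line along which they close (so a half turn about z gives the same grasp; the last joint's range is limited). The gripper opens to 88 mm and grips with 3 to 60 N. Pads are 20 mm wide; open, the fingers measure 115 mm over their backs; the gripper's body (75 mm by 178 mm) begins 61 mm behind the grasp point.
Start: joints at [-72.577, 5.22, 70.514, -0, 104.267, -3.249], TCP at [0.212, -0.561, 0.405] pointing down, gripper open.
Joint ranges: [-164.24, 164.24], [-49.07, 125.15], [9.68, 141.18], [-86.29, 266.29], [3.28, 154.24], [-151.56, 151.56]. Speed limits (degrees/s): [147.25, 147.25, 172.46, 180, 180, 180].

### API

Orientations are given as [roll, pitch, yaw] about the fixed x, y, z axes, in that order (R = Rz(yaw) Ry(pitch) Rx(roll)).
In Python, from station import r gives the robot as it stands. The module is installed in compiled form; this text tells all that it offers. Calls block until the motion is done:
- r.reach(position, orientation): joint-space move of the TCP to a pose.
- r.servo_line(position, rotation=None, speed=0.15): straight line of the TCP; rotation=None keeps the orientation; speed is the mean speed in m/s.
- r.move_joints(angles): joint-space move.
- r.let_go() and r.grab(squeeze=None): open the fingers fully, or close them until they stop; squeeze is the grip in N (None keeps the last).
- r.wait(seconds).
- r.inverse_kinematics(position, orientation): joint angles nearest the present ones, or None.
- r.sense(): the state.
- r.snapshot(name): name is "scene" or "top" or "wrist"; returns a dict with "frame" (400x640x3 uint8, red, green, blue), "fx", "fy", "cx", "cy" (pixels), "R" (3x3) and "t" (3): a world point X has camera coordinates R X + t. Camera axes: x right, y down, z forward; pixel columns grow to the right and rows downward; lengths in m; the calibration is good to about 2 mm. A picture is of the moment at which its call begins. There is no depth.
A pose or a line that the arm cannot do raises r.IKError and nothing moves.
- r.hand_in(): hands the job in; it is judged then, once.
The state is a dict: "clock": time; "joints": joint angles; "joint_vel": joint speeds; "joint_torque": joint torques, N m; "tcp_pos": TCP position; "orientation": TCP orientation; "contact_force": force on the tool from outside, world axes, zero at the start; "torque": the same for the moment, N m; "opening": finger opening in m; "gripper_force": force on a finger pad.
Only numpy, scipy, OpenCV 4.12 (cv2) and the standard library are available. Lean on these libraries where they do the work, as an engineer would, in place of code of your own. Each camera call takes 0.05 s, during which the arm holds its last target. There are 200 camera calls.

### The job

Take the spring tongs from their wooden stand and with them gently pick the little bell-shaped jhumka earring out of the jewel box: close the tongs' two tips on its neck without squeezing hard and never touch it with the gripper itself. Leave the other jewellery where it lies. Finish while holding: the earring hangs still in the closed tongs, with its underside at least 10 cm above the counter, and you keep holding it.

Things in the scene. Friction and masses are not known exactly. Their poses are not given: they have to be found in the camera images.
- tongs: Steel spring tongs standing crown up in the stand, 120 mm long, 64 g, 14 mm wide (x), 55 mm over the open tips. Grip them from above across two dark rubber finger rolls (16 mm diameter, 30 mm long along x) outside the arms, 36 mm below the crown's top. Origin: midway between the rolls; z up to the crown (bar 32 mm long, top at z +36 mm), y the closing direction, tip bottoms at z -84 mm.
- tongs_left (a joint): Closing angle of the tongs' two arms (they move together), 0 = open, sprung against its stop; about 0.14 rad when the tips touch a 14 mm neck. Width over the rolls: 48 mm at 0, 43.5 mm at 0.07 (tip gap 29 mm, good for carrying), 39 mm at 0.14; 1 mm less closes the tip gap by 3.3 mm. The rolls push back with 4 N each at 0, 7 N at 0.14.
- blade_left: Springy lower half of the +y arm, 54 mm long, with the tip. Origin: its upper end. With the tips on the neck it bends: every further 1 mm off the width over the rolls adds 2 to 3 N at each tip. 0.5 to 1.5 mm is a good pinch, 3 mm too much. Gripping the rolls with 20 N, with no stop, puts 3.5 to 4 N on each tip; 50 N is too much.
- blade_right: The same for the -y arm.
- tip_left (a point): Centre of the inner face of the +y tip of the tongs: a rubber-covered pad 14 mm wide (x), 20 mm high, 4 mm thick. At the start the two inner faces are 44 mm apart. It lies 73 mm below the tongs' origin, 10 mm above the pad's lower edge.
- tip_right (a point): The same for the -y tip.
- stand: Dark wooden block, fixed, 50 mm (x) by 92 mm (y) by 50 mm high, with one slot 18 by 62 mm, 44 mm deep, in which the tongs stand loosely; lift them at least 50 mm to clear it. Origin: centre of its underside; the slot's long side is along y, as is the tongs' y.
- jewel_box: Walnut jewel box, fixed, open: 166 mm (x) by 88 mm (y), 36 mm high, walls 5 mm, floor at 5 mm. Two cross walls as high as the rim make three cells in a row along x, each 49 mm (x) by 78 mm (y), centres at x = -54, 0 and +54 mm. The lid, fixed, stands up from the rim of the -y long side, leaning 26 degrees outwards, its edge 120 mm above the counter. Origin: centre of the underside.
- earring: Jhumka earring, gold-plated, 14 to 28 g, delicate (8 N from a tip is too much): a bell 28 mm across and 15 mm high, on it a cylindrical neck 14 mm in diameter from 15 to 30 mm above the underside, a 6 mm ball on top, 34.5 mm in all. It stands upright in one of the three cells (which varies), up to 9 mm off its centre. Origin: centre of its underside; z up.
- bead: Bone bead, barrel-shaped, 19 mm across, 16 mm high, in another cell. Leave it. Origin: centre of its underside.
- toe_ring: Copper toe ring, 24 mm across, 7 mm high, lying flat in the third cell. Leave it. Origin: centre of its underside.
- lac_bangle: Stone-studded lac bangle lying on the counter, 72 mm across, 12 mm high. Leave it. Origin: centre of its underside.
- bone_bangle: Bone bangle lying on the counter, 68 mm across, 10 mm high. Leave it. Origin: centre of its underside.

How it is judged (in metres and radians):
On the way, in this order (a step that is already met when the one before it is completed fails the run):
1. the tongs, in the gripper, are lifted clear out of the stand, the earring still in its cell (z of tongs in the frame of stand above 0.135 m and contact force between the fingers and tongs above 1 N and height (world z) of earring below 0.02 m), for 0.1 s.
2. both tips of the tongs are closed on the earring (contact force between each of blade_left, blade_right and earring above 0.3 N), for 0.2 s.
At the end, for the whole second after the job is handed in: The gripper holds the tongs and both tips press on the earring (over 0.3 N each), its underside more than 10 cm above the counter, held still (under 5 cm/s), carried by nothing but the tongs; bead, toe ring and both bangles are within 2 cm of where they lay (all of step 2 and height (world z) of earring above 0.1 m and contact force between the fingers and tongs above 1 N and contact force between earring and jewel_box below 0.05 N and contact force between the arm and earring below 0.05 N and linear speed of each of earring, tongs below 0.05 m/s and distance of each of bead, toe_ring, lac_bangle, bone_bangle from where it was at the start of the episode below 0.02 m); the arm keeps its last pose, push and grip.
It fails at once if a tip presses the earring with more than 8 N (contact force between any of blade_left, blade_right and earring above 8 N).
It fails at once if the robot itself touches the earring (contact force between any of the fingers, the arm and earring above 0.3 N).
It fails at once if other jewellery is displaced by more than 2 cm (distance of any of bead, toe_ring, lac_bangle, bone_bangle from where it was at the start of the episode above 0.02 m).
It also fails if it takes over 54 s, if anything falls off the work surface, if the arm or the gripper's body presses on something with over 40 N, if the wrist force passes 120 N, or if a joint passes its speed limit or range.

## Working session

There is one attempt and no reset: what is moved stays moved. The work goes in short steps, each a Python script; the robot and the scene stay as the last script left them, time stands still between calls to the robot, and variables do not carry over. Pictures are saved under pics/ and viewed, at most 10 in all, crops included, and the job is handed in when it is done.

```bash
mkdir -p pics
python3 - <<'E'
from station import r
import cv2,numpy as np,pickle
d={}
for n in ("scene","top"):
    s=r.snapshot(n); d[n]=s
    cv2.imwrite(f"pics/{n}0.png",s["frame"][:,:,::-1])
    print(n,s["fx"],s["fy"],s["cx"],s["cy"],np.round(s["R"],4).tolist(),np.round(s["t"],4).tolist())
pickle.dump(d,open("s0.pkl","wb"))
E
```

```text
scene 473.47782697037667 473.47782697037667 315.90581922875583 203.60752282286452 [[0.6024, 0.798, 0.0204], [0.5967, -0.4331, -0.6756], [-0.5302, 0.4191, -0.737]] [-0.3809, -0.2652, 1.1585]
top 396.00180482361435 396.00180482361435 320.9589243697387 199.30638723069214 [[0.1337, -0.991, -0.0036], [-0.9673, -0.1297, -0.218], [0.2155, 0.0326, -0.976]] [-0.0299, 0.6087, 0.7844]
```

View pics/scene0.png

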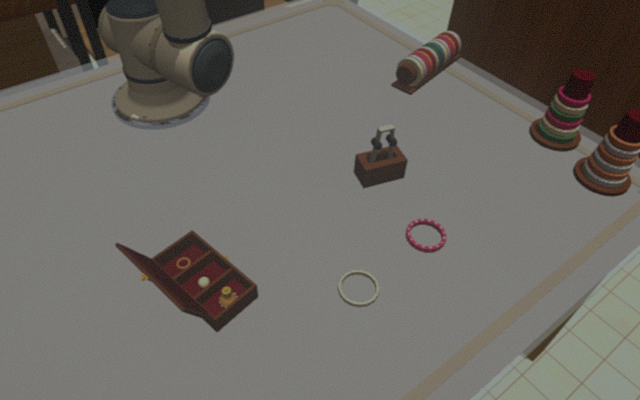

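View pics/top0.png

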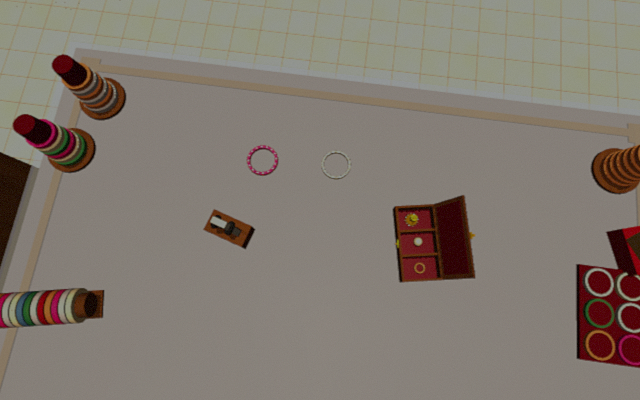

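The scene view shows the stand with the tongs at about (381,158) and the box at about (195,280). In the top view the tongs are at (229,228) and the box at (433,240), with the earring in the cell at (411,219). I'll enlarge these.

Run:
```python
import cv2,numpy as np,pickle
d=pickle.load(open("s0.pkl","rb"))
def t(n,x,y,w,h,k):
    im=d[n]["frame"][y:y+h,x:x+w,::-1].astype(float)
    im=np.clip(im*1.5,0,255).astype(np.uint8)
    return cv2.resize(im,None,fx=k,fy=k,interpolation=cv2.INTER_CUBIC)
# 400x300 tiles
a=t("top",190,195,80,60,5); b=t("top",385,190,100,100,4)[:400]
c=t("scene",340,115,80,80,5)
e=t("scene",110,225,160,110,4)
W=np.zeros((600,800,3),np.uint8)
W[:300,:400]=a; W[:,400:]=np.pad(c,((0,200),(0,0),(0,0)))
W[300:,:]=0
cv2.imwrite("pics/stand.png",np.hstack([np.pad(a,((0,100),(0,0),(0,0))),c]))
f=t("scene",110,225,160,110,2.5)
cv2.imwrite("pics/box.png",np.hstack([b,np.pad(f,((0,400-f.shape[0]),(0,0),(0,0)))]))
```

```text
(no output)
```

View pics/stand.png

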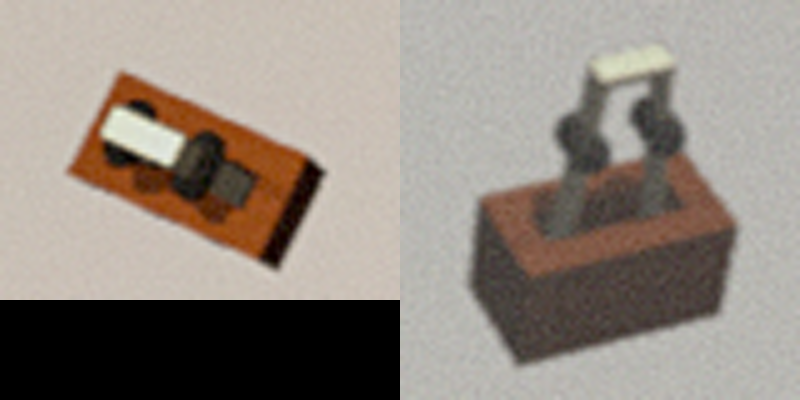

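View pics/box.png

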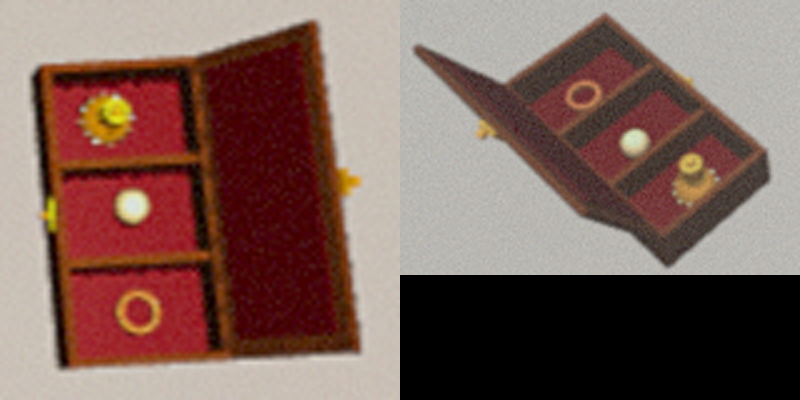

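The crops show these pixel positions (within the crops):
- **Stand top corners, top view:** (122,71), (68,173), (262,262), (311,160).
- **Crown, top view:** (113,104) to (175,166).
- **Box rim, top view:** (40,67), (197,60), (230,352), (65,367).
- **Earring:** in the +x cell, with its head at (116,110) in the top crop and (691,161) in the scene crop.

Next I'll fit the poses.

```bash
cat > h.py <<'E'
import numpy as np,pickle
from scipy.optimize import least_squares
d=pickle.load(open("s0.pkl","rb"))
def proj(s,P):
    c=np.atleast_2d(P)@np.array(s["R"]).T+np.array(s["t"])
    return np.c_[s["fx"]*c[:,0]/c[:,2]+s["cx"],s["fy"]*c[:,1]/c[:,2]+s["cy"]]
def place(p,Q):
    x,y,a=p; c,s=np.cos(a),np.sin(a); Q=np.atleast_2d(Q)
    return np.c_[x+c*Q[:,0]-s*Q[:,1],y+s*Q[:,0]+c*Q[:,1],Q[:,2]]
def fit(obs,p0):  # obs: list of (snapshot, Nx3 local, Nx2 px)
    f=lambda p:np.concatenate([(proj(s,place(p,Q))-np.array(u)).ravel() for s,Q,u in obs])
    q=least_squares(f,p0,loss="soft_l1"); return q.x,f(q.x).reshape(-1,2)
E
python3 - <<'E'
from h import *
T,S=d["top"],d["scene"]
def px(u,k,x,y,ox=0): u=np.array(u,float); return (u-[ox,0]+.5)/k-.5+[x,y]
sa=lambda u:px(u,5,190,195); sc=lambda u:px(u,5,340,115,400)
ba=lambda u:px(u,4,385,190); bc=lambda u:px(u,2.5,110,225,400)
def rect(a,b,z): return np.array([[a,b,z],[a,-b,z],[-a,-b,z],[-a,b,z]])
# stand: yaw guess; order found by trying both
# top corners order: (+x,+y),(+x,-y),(-x,-y),(-x,+y), y pointing to image left in top
ut=[(122,71),(311,160),(262,262),(68,173)]
us=[(680,150),(482,198),(528,275),(738,222)]
best=[]
for k in range(4):
    p,e=fit([(T,rect(.025,.046,.05),sa(ut)),(S,rect(.025,.046,.05),sc(us[k:]+us[:k]))],[.45,.2,-.3]); best.append((abs(e).sum(),k,p,e))
b=min(best,key=lambda b:b[0]); print("stand",b[0],b[1],b[2],np.degrees(b[2][2]));print(b[3].round(1).tolist())
p,e=fit([(T,rect(.025,.046,.05),sa(ut))],[.45,.2,-.3]);print("stand top only",p,np.degrees(p[2]),abs(e).max())
uc=[(113,104),(188,131),(175,166),(100,137)]; ucs=[(664,45),(590,62),(600,82),(672,70)]
best=[]
for k in range(4):
    p,e=fit([(T,rect(.007,.016,.126),sa(uc)),(S,rect(.007,.016,.126),sc(ucs[k:]+ucs[:k]))],[.45,.2,-.3]); best.append((abs(e).sum(),k,p,e))
b=min(best,key=lambda b:b[0]); print("crown",b[0],b[1],b[2],np.degrees(b[2][2]));print(b[3].round(1).tolist())
B=rect(.083,.044,.036)
p,e=fit([(T,B,ba([(40,67),(197,60),(230,352),(65,367)])),(S,B[[3,0,1]],bc([(606,14),(766,153),(663,236)]))],[.45,-.2,0])
print("box",p,np.degrees(p[2]));print(e.round(1).tolist())
# earring: ball top/neck top & bell
O=np.array([[0,0,.037]]);L=np.array([[0,0,.012]])
q,e=fit([(T,O,ba([(117,109)])),(S,O,bc([(691,161)])),(T,L,ba([(107,120)])),(S,L,bc([(694,186)]))],[*p[:2],0])
print("earring",q[:2],e.round(1).tolist())
c,s=np.cos(p[2]),np.sin(p[2]);D=q[:2]-p[:2];print("in box",c*D[0]+s*D[1],-s*D[0]+c*D[1])
from station import r
print(r.sense())
E
```

```text
stand 105.84244858233086 0 [ 0.52162531  0.24360417 -0.3114734 ] -17.846111422510372
[[0.6, -0.2], [0.0, -0.0], [-1.0, 0.5], [0.2, -0.1], [10.9, 15.6], [8.0, 15.9], [-11.0, -15.8], [-11.6, -14.4]]
stand top only [ 0.52175723  0.24350836 -0.2932871 ] -16.804112825374116 0.6177455939497634
crown 29.97103062635297 0 [ 0.52285667  0.24430264 -0.2428999 ] -13.917138989626814
[[0.3, -0.1], [0.0, 0.4], [-0.3, -0.1], [-0.1, -0.2], [2.7, 3.6], [2.5, 4.2], [-3.0, -4.2], [-2.5, -5.7]]
box [ 0.54835658 -0.16922958  0.18451494] 10.57192733527662
[[-0.4, -0.9], [-0.1, -1.1], [0.4, 1.9], [0.5, 0.3], [0.2, -0.8], [1.0, -1.2], [-1.0, 2.1]]
earring [ 0.60119024 -0.15581684] [[-0.0, 0.3], [-0.4, 0.7], [-0.0, -0.5], [0.3, -0.9]]
in box 0.054397659557482374 0.0034916861887844507
{'clock': 0.1, 'joints': array([-7.25771172e+01,  5.25847657e+00,  7.05736903e+01,  2.62724151e-04,
        1.04265213e+02, -3.24723612e+00]), 'joint_vel': array([-0.04400868, -0.02873856, -0.24502807, -0.00910665,  0.08861641,
        0.07052349]), 'joint_torque': array([ 3.45166663e-03, -4.47858632e+01, -4.07567668e+01,  7.00890413e-02,
        2.84799485e-02, -1.34222087e-04]), 'tcp_pos': array([ 0.21182254, -0.56142709,  0.40363571]), 'orientation': array([-1.79902791e+02, -5.77039085e-03,  2.06701786e+01]), 'contact_force': array([-0.18371465,  0.23082993, -0.70194443]), 'torque': array([-0.00624308, -0.05981847,  0.0078438 ]), 'gripper_force': 0.0, 'opening': 0.0878769538408716}
```

Run:
```python
from h import *
from station import r
import cv2
T,S=d["top"],d["scene"]
def px(u,k,x,y,ox=0): u=np.array(u,float); return (u-[ox,0]+.5)/k-.5+[x,y]
sa=lambda u:px(u,5,190,195); sc=lambda u:px(u,5,340,115,400)
def rect(a,b,z): return np.array([[a,b,z],[a,-b,z],[-a,-b,z],[-a,b,z]])
ut=[(122,71),(311,160),(262,262),(68,173)]; us=[(680,150),(738,222),(528,275),(482,198)]
uc=[(113,104),(188,131),(175,166),(100,137)]; ucs=[(664,45),(672,70),(600,82),(590,62)]
for nm,R,a,b in (("stand",rect(.025,.046,.05),ut,us),("crown",rect(.007,.016,.126),uc,ucs)):
    o=[]
    for k in range(4):
        p,e=fit([(T,R,sa(a)),(S,R,sc(b[k:]+b[:k]))],[.52,.24,-.3]); o.append((abs(e).sum(),k,p,e))
    o=min(o,key=lambda b:b[0]);print(nm,o[0],o[2],np.degrees(o[2][2]));print(o[3].round(1).tolist())
w={}
r.reach([.57,-.15,.40],[180,0,10.6]); w["box"]=r.snapshot("wrist")
r.reach([.522,.244,.40],[180,0,-16.8]); w["stand"]=r.snapshot("wrist")
pickle.dump(w,open("w.pkl","wb"))
cv2.imwrite("pics/w.png",cv2.resize(np.vstack([w["box"]["frame"],w["stand"]["frame"]])[:,:,::-1],(480,600),interpolation=cv2.INTER_AREA))
s=r.sense();print(s["clock"],s["tcp_pos"],s["joints"])
```

```text
stand 6.5368335751545885 [ 0.52204985  0.24442881 -0.29065121] -16.653087680445147
[[-0.2, -0.1], [-0.3, -0.8], [-1.0, -0.1], [-0.2, 0.2], [-0.2, 0.8], [-0.3, 0.7], [-1.4, -0.1], [0.0, -0.3]]
crown 7.969945822420442 [ 0.5232399   0.24412116 -0.25805018] -14.785185940791497
[[0.6, -0.3], [0.2, 0.3], [-0.3, -0.2], [0.1, -0.5], [1.2, -1.2], [0.5, 0.2], [-1.0, -0.2], [-0.8, -0.5]]
3.6417 [0.52247958 0.24303981 0.39998422] [ 2.15696452e+01  1.48339396e+00  7.48650212e+01 -2.11759853e-02
  1.03650607e+02  1.28438370e+02]
```

View pics/w.png

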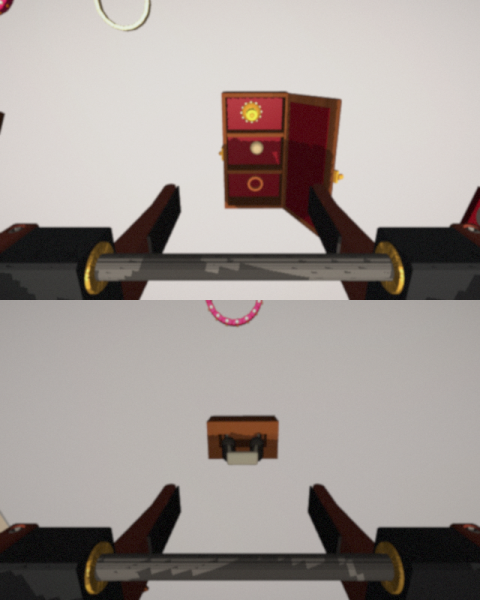

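The wrist view shows the box at about (283,150) with the earring at about (252,112), and the stand below it at about (243,438). I'll enlarge both.

Run:
```python
from h import *
import cv2
w=pickle.load(open("w.pkl","rb"))
def t(n,x,y,ww,h,k): return cv2.resize(np.clip(w[n]["frame"][y:y+h,x:x+ww,::-1]*1.2,0,255).astype(np.uint8),None,fx=k,fy=k,interpolation=cv2.INTER_CUBIC)
a=t("box",285,115,100,170,3.5); b=t("stand",265,150,120,75,4)
cv2.imwrite("pics/w2.png",np.hstack([a,np.pad(b,((0,len(a)-len(b)),(0,0),(0,0)))[:, :450]]));print(a.shape,b.shape)
B=np.array([[x,y,.036] for x,y in((.083,.044),(.083,-.044),(-.083,-.044),(-.083,.044))])
print("pred box",((proj(w["box"],place([.5484,-.1692,.1845],B))-[285,115]+.5)*3.5-.5).round().tolist())
for z in(.005,.02,.035):print("pred ear",((proj(w["box"],[.6012,-.1558,z])-[285,115]+.5)*3.5-.5).round().tolist())
R=np.array([[x,y,.05] for x,y in((.025,.046),(.025,-.046),(-.025,-.046),(-.025,.046))])
print("pred stand",((proj(w["stand"],place([.5221,.2444,-.2907],R))-[265,150]+.5)*4-.5+[350,0]).round().tolist())
C=R*[.28,16/46,0]+[0,0,.126]
print("pred crown",((proj(w["stand"],place([.5232,.2441,-.275],C))-[265,150]+.5)*4-.5+[350,0]).round().tolist())
```

```text
(595, 350, 3) (300, 480, 3)
pred box [[35.0, 31.0], [356.0, 30.0], [328.0, 571.0], [49.0, 571.0]]
pred ear [[178.0, 119.0]]
pred ear [[180.0, 126.0]]
pred ear [[181.0, 134.0]]
pred stand [[398.0, 47.0], [785.0, 46.0], [777.0, 245.0], [407.0, 247.0]]
pred crown [[506.0, 207.0], [675.0, 204.0], [675.0, 274.0], [509.0, 277.0]]
```

View pics/w2.png

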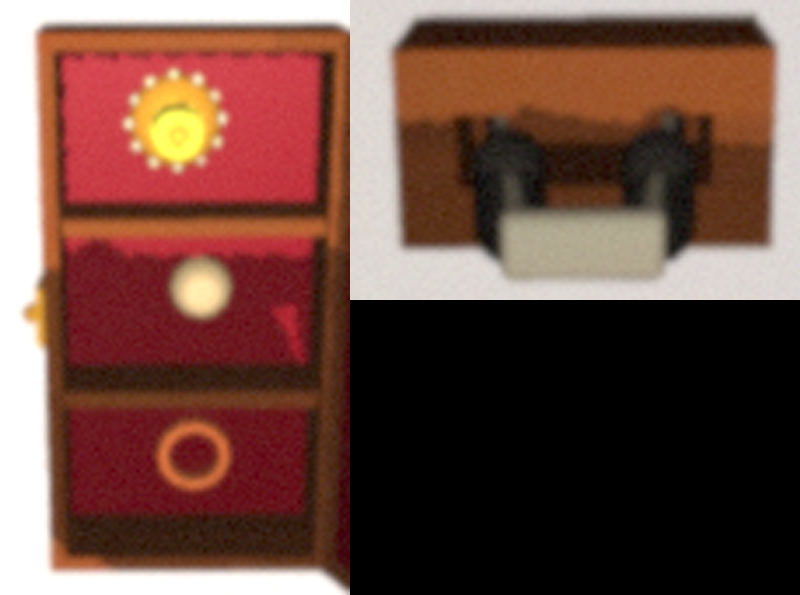

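The wrist view matches the predictions to about 1–2 mm: earring bell at (176,121) with its head at (177,133), crown at (503–667, 210–275). Now I'll grip the tongs.

Run:
```python
from station import r
r.servo_line([.523,.2447,.300],[180,0,-16.6],speed=.15)
r.servo_line([.523,.2447,.2535],speed=.06)
print(r.sense()["contact_force"])
for q in (3,5.5):
    r.grab(q); r.wait(.4); s=r.sense(); print(q,s["opening"],s["gripper_force"],s["contact_force"])
r.servo_line([.523,.2447,.37],speed=.08)
r.wait(.2);s=r.sense();print(s["clock"],s["opening"],s["gripper_force"],s["contact_force"],s["torque"],s["tcp_pos"])
import cv2
f=r.snapshot("wrist")["frame"][:,:,::-1];g=r.snapshot("scene")["frame"][60:220,300:460,::-1]
import numpy as np,pickle
g=cv2.resize(g,(400,400),interpolation=cv2.INTER_CUBIC)
cv2.imwrite("pics/held.png",np.hstack([cv2.resize(f[100:400,170:470],(400,400)),g]))
```

```text
[ 0.35943311 -0.30081427  0.81712353]
3 0.047807897901020316 2.999970316886902 [0.03831351 0.30931281 0.14705334]
5.5 0.04368448982853735 5.499982908368111 [-0.46183441 -0.39431711 -0.22705097]
8.95 0.04307854193022916 5.4999712854623795 [-1.43004867  1.06313186  0.03791376] [0.0691635  0.01796515 0.0497273 ] [0.52298578 0.24468605 0.36963224]
```

View pics/held.png

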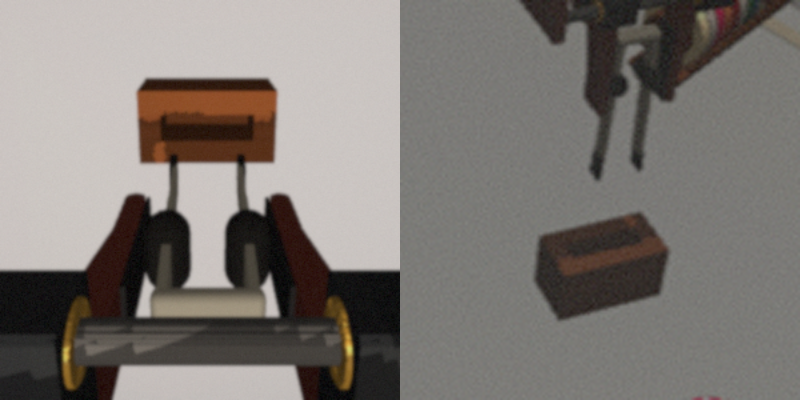

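The tongs are held and clear of the stand. The tips are at wrist crop (174,158) and (241,157), and at scene crop (597,172) and (638,163). I'll check them for tilt.

Run:
```python
from h import *
from station import r
s=r.sense();p=s["tcp_pos"];print(p,s["orientation"])
W=r.snapshot("wrist")
a=np.radians(-16.6)
# tip bottom, mid-thickness: y=+-(14.5+2) mm, z=-84mm rel. origin at TCP-163
Q=np.array([[0,y,p[2]-.163-.084] for y in(.0165,-.0165)])
P=place([p[0],p[1],a],Q)
print("wrist",((proj(W,P)-[170,100])/.75).round(1).tolist())
print("scene",((proj(d["scene"],P)-[300,60])*2.5+[400,0]).round(1).tolist())
# solve mean tip offset (x,y,dz) from observations
from scipy.optimize import least_squares
ow=np.array([(174,158),(241,157)])*.75+[170,100]; os=(np.array([(638,170),(597,180)])-[400,0])/2.5+[300,60]
f=lambda v:np.r_[(proj(W,P+v)-ow).ravel(),(proj(d["scene"],P+v)-os).ravel()]
q=least_squares(f,[0,0,0]);print(q.x,q.fun.round(1))
```

```text
[0.52299247 0.244696   0.36979985] [ 1.79990559e+02  1.35199859e-02 -1.65987422e+01]
wrist [[176.9, 163.4], [240.6, 163.3]]
scene [[634.1, 166.3], [594.8, 175.2]]
[ 0.00318178 -0.00024705 -0.00064845] [ 1.2 -0.5 -1.2  0.2 -0.5 -0.3  0.1 -0.7]
```

Run:
```python
from h import *
from station import r
import cv2
r.servo_line([.6012,-.1552,.375],[180,0,10.6],speed=.12)
r.servo_line([.6012,-.1552,.32],speed=.08); r.wait(.3)
s=r.sense();p=s["tcp_pos"];print(s["clock"],p,s["opening"],s["orientation"])
W=r.snapshot("wrist");S=r.snapshot("scene");pickle.dump((W,S),open("w3.pkl","wb"))
def up(f,x,y,w,h,k):return cv2.resize(np.clip(f[y:y+h,x:x+w,::-1]*1.3,0,255).astype(np.uint8),None,fx=k,fy=k,interpolation=cv2.INTER_CUBIC)
a=up(W["frame"],240,120,160,160,2.5);b=up(S["frame"],180,230,80,80,5)
cv2.imwrite("pics/over.png",np.hstack([a,b]))
ear=lambda z:np.array([[.6012,-.1552,z]])
Q=np.array([[0,y,p[2]-.163-.084] for y in(.0165,-.0165)]);P=place([p[0],p[1],np.radians(10.6)],Q)
for X in(P,ear(.008),ear(.035),ear(.038)):
    print("w",((proj(W,X)-[240,120])*2.5).round().tolist(),"s",((proj(S,X)-[180,230])*5+[400,0]).round().tolist())
```

```text
13.7833 [ 0.60124891 -0.15522788  0.32052862] 0.04368972151819214 [ 1.79978016e+02 -4.19630567e-02  1.05983585e+01]
w [[155.0, 258.0], [275.0, 258.0]] s [[657.0, 200.0], [574.0, 267.0]]
w [[214.0, 193.0]] s [[641.0, 346.0]]
w [[215.0, 216.0]] s [[631.0, 301.0]]
w [[215.0, 219.0]] s [[630.0, 296.0]]
```

View pics/over.png

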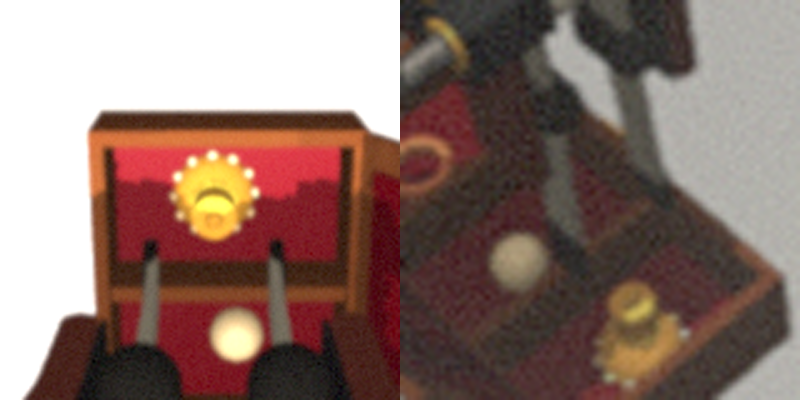

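Tips at (151,243) and (277,243) straddle the earring neck at (214,213), centred as predicted. Now descend and pinch.

Run:
```python
from h import *
from station import r
import cv2
r.servo_line([.6012,-.1552,.2695],speed=.04); r.wait(.3)
s=r.sense();print(s["clock"],s["tcp_pos"],s["contact_force"])
for q in (6,6.5,7,8,9,10,12,14,15):
    r.grab(q); r.wait(.15); s=r.sense(); print(q,round(s["opening"],5),round(s["gripper_force"],2),s["contact_force"].round(2))
print(s["clock"])
W=r.snapshot("wrist");S=r.snapshot("scene")
def up(f,x,y,w,h,k):return cv2.resize(np.clip(f[y:y+h,x:x+w,::-1]*1.3,0,255).astype(np.uint8),None,fx=k,fy=k,interpolation=cv2.INTER_CUBIC)
cv2.imwrite("pics/pinch.png",np.hstack([up(W["frame"],240,120,160,160,2.5),up(S["frame"],180,230,80,80,5)]))
```

```text
15.5917 [ 0.60120892 -0.15520123  0.26964008] [ 0.48415402 -0.84183561 -0.90347501]
6 0.0418 6.0 [-0.58  0.4  -0.43]
6.5 0.04058 6.5 [-0.56 -0.55 -1.08]
7 0.0392 7.0 [-0.19 -0.08 -0.81]
8 0.03847 8.0 [ 0.86  0.15 -0.96]
9 0.0388 9.0 [ 0.33 -0.63 -0.51]
10 0.03826 10.0 [ 0.09 -1.29 -0.92]
12 0.03811 12.0 [-0.32 -0.67 -0.38]
14 0.03785 14.0 [ 0.35 -0.09 -0.92]
15 0.03732 15.0 [ 0.16 -0.11 -1.49]
18.8917
```

View pics/pinch.png

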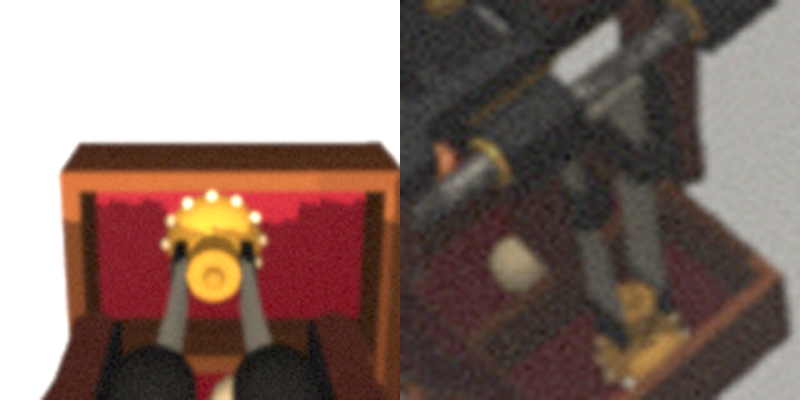

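The tips are closed on the neck at wrist (180,250) and (246,250), about 1.5 mm of pinch. Lifting.

Run:
```python
from h import *
from station import r
import cv2
r.servo_line([.6012,-.1552,.30],speed=.03)
r.servo_line([.6012,-.1552,.41],speed=.06); r.wait(1.5)
s=r.sense();print(s["clock"],s["tcp_pos"],s["opening"],s["gripper_force"],s["contact_force"])
W=r.snapshot("wrist");S=r.snapshot("scene")
def up(f,x,y,w,h,k):return cv2.resize(np.clip(f[y:y+h,x:x+w,::-1]*1.3,0,255).astype(np.uint8),None,fx=k,fy=k,interpolation=cv2.INTER_CUBIC)
cv2.imwrite("pics/lift.png",np.hstack([up(W["frame"],240,120,160,160,2.5),up(S["frame"],140,170,133,133,3)]))
```

```text
23.6417 [ 0.60120009 -0.15522731  0.41000057] 0.03776590953262578 14.999926686286926 [ 0.00257016  0.88430652 -0.91530237]Traceback (most recent call last):
  File "<stdin>", line 9, in <module>
    return _nx.concatenate(arrs, 1, dtype=dtype, casting=casting)
           ~~~~~~~~~~~~~~~^^^^^^^^^^^^^^^^^^^^^^^^^^^^^^^^^^^^^^^
ValueError: all the input array dimensions except for the concatenation axis must match exactly, but along dimension 0, the array at index 0 has size 400 and the array at index 1 has size 399
```

Run:
```python
from h import *
from station import r
import cv2
W=r.snapshot("wrist");S=r.snapshot("scene")
def up(f,x,y,w,h):return cv2.resize(np.clip(f[y:y+h,x:x+w,::-1]*1.3,0,255).astype(np.uint8),(400,400),interpolation=cv2.INTER_CUBIC)
cv2.imwrite("pics/lift2.png",np.hstack([up(W["frame"],240,120,160,160),up(S["frame"],150,170,130,130)]))
print(((proj(S,[.6012,-.1552,.145])-[150,170])*400/130+[400,0]).round())
```

```text
[[606. 240.]]
```

View pics/lift2.png

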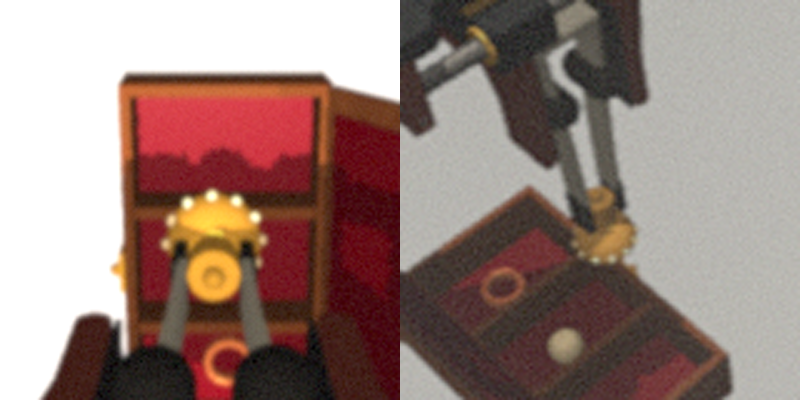

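The earring hangs in the tongs at scene crop (605,240), about 14.5 cm up, exactly where predicted. Its cell is empty, and the bead and toe ring are still in theirs. Handing in.

```bash
python3 -c "
from station import r
print(r.hand_in())"
```

```text
the job is handed in; nothing more can be done
None
```

The job is handed in: the earring hangs still in the closed tongs with its underside about 14.5 cm above the counter, the bead and toe ring were not disturbed, and the hand-in returned no verdict.

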